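Hold the grinder lid at the half-turn pulse mark

ROBOT

A 6-joint arm with a two-finger parallel gripper is mounted at the origin on the work surface. World frame = base frame: x ahead of the robot, y to its left, z up, the work surface at z = 0. Lengths are in mm, angles in rad, forces in N, time in s.
With the tool pointing down it reaches from about 325 to 1000 mm from the base axis. Payload 5.1 kg.
Tool frame: the origin (TCP) lies on the centre line of the jaws, within the pads' length; the fingertips stand 17 mm ahead of it and the grasp point (between the pads) lies 2 mm behind it (bot.nose_length is the distance from the TCP to the fingertips, in mm); z points along the fingers, y is the line along which they close (so a half turn about z gives the same grasp; the last joint's range is limited). The gripper opens to 85 mm and grips with 20 to 120 N. Pads are 22 mm wide; open, the fingers measure 114 mm over their backs; the gripper's body (76 mm by 85 mm) begins 54 mm behind the grasp point. The pads swing forward as they close: fully open they stand 13 mm farther back than shut.
Start: joints at [-1.422, 0.124, 1.65, -0, 1.367, -0.083], TCP at [149.292, -632.611, 248.322] pointing down, gripper open.
Joint ranges: [-2.61, 2.61], [-1.02, 2.33], [0.03, 2.71], [-1.35, 4.49], [0.32, 2.68], [-2.91, 2.91]. Speed limits (rad/s): [2.57, 2.57, 3.14, 3.14, 3.14, 3.14].

INTERFACE

Orientations are given as [roll, pitch, yaw] about the fixed x, y, z axes, in that order (R = Rz(yaw) Ry(pitch) Rx(roll)).
In Python, from station import bot, eyes, nets gives the robot as it stands.
- The arm moves only by the tool creep_tool, called after "Request:" by a JSON object that holds its "op" and its "data". Schema: {"type":"object","properties":{"segments":{"type":"array","items":{"type":"number"},"minItems":7,"maxItems":70},"squeeze":{"type":"number"},"only":{"type":"string"},"quiet":{"type":"boolean"},"lines":{"type":"string"}},"required":["segments"],"additionalProperties":false}. segments is one flat list of numbers that holds 1 to 10 rows one after another, with no inner brackets; each row has 7 numbers: dx, dy, dz in cm, then a rotation vector rx, ry, rz in units of 0.05 rad, then the finger opening in mm; each row is the pose to reach, as a shift and turn from the pose commanded when the call began, along the tool's axes at that moment; what a row does not reach only later rows make up. A row lasts 1/10 s, in which the tool goes at most 50 mm and 0.15 rad, less where a joint would pass 70% of its speed; a pose out of reach is approached as far as the arm can. The fingers move at their own pace and stop on an object; squeeze is the grip in N (left out, the last holds). Time passes only in rows, so rows that do not move let the fingers close. The tool returns the time, the measured TCP pose, the force, the opening and the grip force at its end. only (a regular expression) keeps the lines of the reply that match it, lines (a string "A,B") keeps lines A to B, and quiet returns only ok. Input that does not fit is refused with a message, and nothing moves.
- bot.get_obs(): the state, without advancing time (a new reading comes with each control period).
- eyes.capture(name): name is "scene" or "top" or "wrist"; returns a dict with "pixels" (400x640x3 uint8, red, green, blue), "fx", "fy", "cx", "cy" (pixels), "pose" (4x4, takes a point from camera to world coordinates); the wrist camera has in their place "T_tool_cam" (4x4, takes a point from camera to tool coordinates, whose origin is the TCP and whose axes are the flange's). Camera axes: x right, y down, z forward; pixel columns grow to the right and rows downward; lengths in mm; the calibration is good to about 2 mm. A picture is of the moment at which its call begins: read the wrist's pose just before it. There is no depth.
- bot.hand_in(): hands the job in; it is judged then, once.
Trained networks look in the newest picture that a camera, given by its name, has taken for a name from the list of things; names that differ only in an ending like _2 or _b are one class to them, and where a whole thing is asked for, a point or a joint stands for the part that bears it (a point fixed in the world has none). Each returns a list of dicts, best first, with "confidence" (0 to 1); they miss things now and then, are a little off and sometimes report something else, mostly with a low value. They report only what shows in the picture. A call takes as long as a camera call.
- nets.boxes_of(camera, name): "box" ([left, top, right, bottom] in pixels, round what is visible of it).
- nets.mark_of(camera, name): "pixel" ([column, row] in pixels: a listed point, or the origin of a listed thing).
The state is a dict: "time_s": time; "joint_pos": joint angles; "qvel": joint speeds; "effort": joint torques, N m; "tool_pos": TCP position; "eef_rot": TCP orientation; "force": force on the tool from outside, world axes, zero at the start; "torque": the same for the moment, N m; "opening": finger opening in mm; "grasp_force": force on a finger pad.
Only numpy, scipy, OpenCV 4.12 (cv2) and the standard library are available. Lean on these libraries where they do the work, as an engineer would, in place of code of your own. Each camera call takes 0.05 s, during which the arm holds its last target. There are 200 camera calls.

TASK

Get the little oat grinder on the hallway shelf into its pulse position: raise the small guard lever on its head right up so that the mouth is clear, set the black bayonet lid (the one with the straight bar grip) fully home with its lugs through the two notches, and twist it clockwise seen from above until the bar points at the two raised half-way ribs on the rim, well short of the lock click. The lid springs back if let go, so finish still gripping it, holding it steady at the half-way ribs. Leave the lever up and the other things on the shelf where they stand.

Things in the scene. Friction and masses are not known exactly. Their poses are not given: they have to be found in the camera images.
- grinder: Small upright steel oat grinder, fixed to the shelf, 100 mm across at the top, 112 at the foot, its top face 130 mm above its origin. Origin: centre of the underside; z up. The lever's bracket (15 mm either side in y, to 20 mm above the top face) stands at its +x side, 47 to 65 mm from the axis.
- mouth (a point): Centre of the round mouth (52 mm bore), level with the grinder's top face; axes as the grinder's. The flange is 6 mm thick with two notches for the lid's lugs, at +y and -y: 16 mm wide at the bore, wider outward, reaching 36 mm from the axis. Below it the lugs can turn.
- half_mark: The two raised half-way ribs on the grinder's rim, 9 mm long, 5 mm wide and 5 mm high, across from each other, 45 mm from the axis. Origin: centre of the grinder's underside. Its x axis runs through both ribs; this line lies 45 degrees clockwise (seen from above) from the line through the notches.
- guard_lever (a joint): Angle of the guard lever on the grinder's head: 0 lowered (level across the mouth, blocking the lid), 1.57 upright, stop at 1.9 leaning back over the bracket. Starts at 0 to 0.15. Light friction (under 1 N at the tab); it stays where it is left. 'Right up' is anything above 1.2.
- lever_tab (a point): Middle of the black upright thumb tab at the lever's free end, which lies at the mouth's centre when lowered: 10 mm thick along the grinder's y (the way to pinch it), 16 mm long, 28 mm high from 16 mm below this point to 12 mm above it. With the lever at 0 it lies 58 mm from the hinge towards the grinder's -x and 12 mm above it. Lever bar: 10 mm wide, 8 mm high.
- lever_hinge (a point): The lever's hinge, 56 mm to the grinder's +x from its axis and 12 mm above the top face; the hinge line runs along the grinder's y. Raising swings the tab up and over towards the grinder's +x.
- switch_ring (a joint): Spring ring inside the grinder, turned by the lid's lugs: 0 at rest, grows as the lid turns clockwise from above. It lags the lid by about 0.12 (play): with the lid at the half-way ribs (turned 0.785 from the notches) it reads about 0.66. The lock clicks at 1.15 (never reach it); end stop 1.45. It pushes back with 0.02 N m at 0, 0.11 N m at the ribs and lets the lid spring back.
- lid: Loose black bayonet lid, about 0.12 kg, upright on its plug. Origin: centre of the plug's underside; z up. Plug 45 mm diameter, 22 high; two lugs along +x and -x reach 31 mm from the axis, 9 mm wide, 6 to 11 mm above the origin. Disc 76 mm diameter, from 22 to 30 mm. Fits either way round (half-turn). Fully home the disc lies on the grinder's top face, origin 108 mm above the grinder's.
- lid_grip (a point): On the lid's axis, 53 mm above its origin: where to grip the straight grey bar on top. The bar runs along the lid's x, 56 mm long, 14 mm thick (along y), from 30 to 60 mm above the lid's origin.
- jar_lid: Bystander: wooden jar lid, 76 mm diameter, 40 mm high, with a round knob and no bar. May stand where the bayonet lid or the grip ring could be.
- grip_ring: Bystander: grey grip ring lying flat, 72 mm outside diameter, 22 mm high.
- mug: Bystander: stainless steel mug, 78 mm diameter, 88 mm high.
- kettlebell: Bystander: pink vinyl kettlebell, 116 mm diameter, 160 mm high.
- wedge: Bystander: black plastic doorstop wedge with a stepped top, 120 x 42 mm, 31 mm high.
- oat_jar: Bystander: pale closed jar, 84 mm diameter, 130 mm high.
- spoon: Bystander: steel spoon lying flat, 150 mm long.

How it is judged:
By the outcome, as a careful person would: the job done as asked, in the order asked, and still so for the second after the job is handed in, while the arm keeps its last pose, push and grip.
It also fails if it takes over 59 s, if anything falls off the work surface, if the arm or the gripper's body presses on something with over 40 N, if the wrist force passes 120 N, or if a joint passes its speed limit or range.

## Working session

There is one attempt and no reset: what is moved stays moved. The work goes in short steps, Python scripts to look and compute and a tool call to move; the robot and the scene stay as the last step left them, time stands still between calls to the robot, and variables do not carry over. Pictures are saved under pics/ and viewed, at most 10 in all, crops included, and the job is handed in when it is done.

```bash
ls; mkdir -p pics; cat > h.py <<'E'
import numpy as np, cv2
from scipy.spatial.transform import Rotation as Rn
from station import bot, eyes, nets
def tool():
    o=bot.get_obs(); T=np.eye(4); T[:3,:3]=Rn.from_euler('xyz',o['eef_rot']).as_matrix(); T[:3,3]=o['tool_pos']; return T
def cap(n,save=None):
    T=tool(); c=eyes.capture(n); c['P']=np.array(c['pose']) if n!='wrist' else T@np.array(c['T_tool_cam'])
    if save: cv2.imwrite('pics/'+save,cv2.cvtColor(c['pixels'],cv2.COLOR_RGB2BGR))
    return c
def ray(c,px):
    d=np.array([(px[0]-c['cx'])/c['fx'],(px[1]-c['cy'])/c['fy'],1]); d=c['P'][:3,:3]@d
    return c['P'][:3,3],d/np.linalg.norm(d)
def atz(c,px,z):
    p,d=ray(c,px); return p+d*(z-p[2])/d[2]
def tri(rays):
    A=np.zeros((3,3));b=np.zeros(3)
    for p,d in rays:
        M=np.eye(3)-np.outer(d,d);A+=M;b+=M@p
    x=np.linalg.solve(A,b); return x,[round(float(np.linalg.norm((np.eye(3)-np.outer(d,d))@(x-p))),1) for p,d in rays]
def proj(c,X):
    q=np.linalg.inv(c['P'])@np.append(X,1); return np.array([c['fx']*q[0]/q[2]+c['cx'],c['fy']*q[1]/q[2]+c['cy']])
E
cat > a.py <<'E'
from h import *
C={n:cap(n,n+'0.png') for n in('scene','top','wrist')}
print(bot.get_obs())
for n in C: print(n,C[n]['fx'],C[n]['P'].round(2).tolist())
for t in ['grinder','mouth','half_mark','lever_tab','lever_hinge','lid','lid_grip','jar_lid','grip_ring','mug','kettlebell','wedge','oat_jar','spoon']:
    R=[];s=''
    for n in C:
        m=nets.mark_of(n,t)[:2]
        s+=f" {n}:"+str([(np.round(q['pixel']).astype(int).tolist(),round(q['confidence'],2)) for q in m])
        if m and m[0]['confidence']>.4: R.append(ray(C[n],m[0]['pixel']))
    print(t,s, [tri(R)[0].round(1).tolist(),tri(R)[1]] if len(R)>1 else '')
a=np.hstack([C['scene']['pixels'],C['top']['pixels']])
b=np.vstack([C['scene']['pixels'],C['top']['pixels']])[:,:,::-1]
cv2.imwrite('pics/m0.png',cv2.resize(b,(480,600),interpolation=cv2.INTER_AREA))
E
python3 a.py
```

```text
pics
{'time_s': 0.15, 'joint_pos': array([-1.42161264e+00,  1.24372328e-01,  1.65136104e+00,  2.38944938e-05,
        1.36750333e+00, -8.26009996e-02]), 'qvel': array([ 0.00066134, -0.00187786, -0.00287034,  0.00061235,  0.00050725,
       -0.00069345]), 'effort': array([ 5.98463957e-04, -4.24227870e+01, -3.66012347e+01, -2.84705328e-05,
        4.60550131e-03, -6.96190028e-06]), 'tool_pos': array([ 149.22502688, -632.17995368,  247.32392343]), 'eef_rot': array([-3.13995614e+00, -1.58960540e-04,  2.31779709e-01]), 'force': array([ 0.24879279, -0.22727506,  0.51563218]), 'torque': array([-0.00752419, -0.0023636 , -0.01576853]), 'grasp_force': 0.0, 'opening': 85.41550487287971}
scene 517.8079962508687 [[-0.74, 0.38, -0.56, 1230.44], [0.68, 0.4, -0.62, 752.53], [-0.01, -0.83, -0.55, 762.21], [0.0, 0.0, 0.0, 1.0]]
top 502.2276642473307 [[-0.03, -0.98, 0.19, 353.79], [-1.0, 0.03, -0.01, -6.28], [0.0, -0.19, -0.98, 1276.18], [0.0, 0.0, 0.0, 1.0]]
wrist 281.43130179239296 [[0.23, -0.93, -0.28, 222.95], [-0.97, -0.22, -0.07, -614.6], [-0.0, 0.29, -0.96, 373.88], [0.0, 0.0, 0.0, 1.0]]
grinder
[... 698 characters left out ...]
[378, 267], 0.68)] wrist:[] [[453.2, -168.3, -8.7], [1.5, 1.5]]
grip_ring  scene:[([272, 177], 0.77), ([374, 205], 0.57)] top:[] wrist:[] 
mug  scene:[([473, 280], 0.83)] top:[([169, 278], 0.79)] wrist:[] [[442.6, 354.0, 4.4], [5.2, 5.2]]
kettlebell  scene:[([441, 344], 0.92)] top:[([153, 204], 0.64), ([380, 224], 0.25)] wrist:[] [[631.3, 406.2, -2.1], [0.3, 0.3]]
wedge  scene:[([241, 249], 0.84)] top:[([337, 162], 0.56)] wrist:[] [[737.3, -80.5, -2.8], [7.0, 7.0]]
oat_jar  scene:[([219, 180], 0.83)] top:[([451, 205], 0.98)] wrist:[] [[611.3, -371.2, 3.1], [5.5, 5.5]]
spoon  scene:[([360, 226], 0.69), ([312, 294], 0.58)] top:[([255, 169], 0.91)] wrist:[] [[649.8, 153.6, 152.6], [38.9, 38.9]]
```

View pics/m0.png

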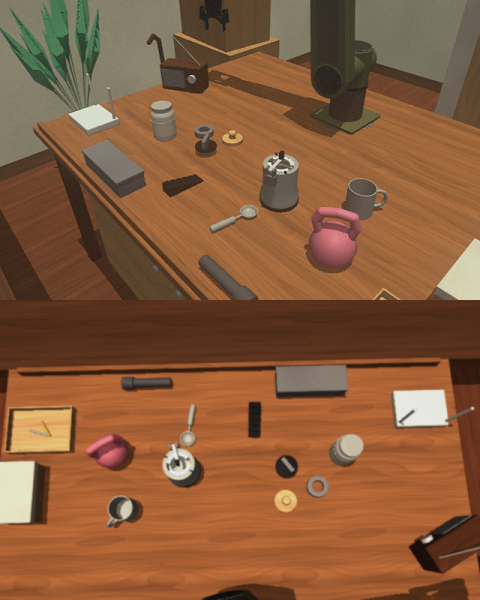

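The picture shows the grinder at about top pixel (241,223), the bayonet lid with its bar at (383,221), the jar lid at (380,267), and the grip ring at (424,248). The networks agree with this. I'll go past the lid first for a close look.

Units first: shifts go in cm and turns go in units of 0.05 rad. So 443 mm is 44.3, -349 mm is -34.9.

Request:
{"op": "creep_tool", "data": {"segments": [44.3,-34.9,0,0,0,0,85,44.3,-34.9,0,0,0,0,85,44.3,-34.9,0,0,0,0,85,44.3,-34.9,0,0,0,0,85,44.3,-34.9,0,0,0,0,85,44.3,-34.9,0,0,0,0,85,44.3,-34.9,0,0,0,0,85,44.3,-34.9,0,0,0,0,85,44.3,-34.9,0,0,0,0,85,44.3,-34.9,0,0,0,0,85]}}

```text
time_s: 3.25
tool_pos: [461.4, -239.5, 248.8]
eef_rot: [3.141, -0.001, 0.232]
force: [0.4, -1.3, -0.2]
opening: 84.5
grasp_force: 0.0
```

Request:
{"op": "creep_tool", "data": {"segments": [7.4,-5.8,0,0,0,0,85,7.4,-5.8,0,0,0,0,85,7.4,-5.8,0,0,0,0,85,7.4,-5.8,0,0,0,0,85]}}

```text
time_s: 3.65
tool_pos: [519.5, -167.0, 248.3]
eef_rot: [3.141, 0.0, 0.234]
force: [-0.4, -1.3, 0.1]
opening: 85.0
grasp_force: 0.0
```

```bash
cat > l.py <<'E'
from h import *
import sys
save=sys.argv[1]; T=sys.argv[2:]
c=cap('wrist',save); print('tool',bot.get_obs()['time_s'],tool()[:3,3].round(1),bot.get_obs()['eef_rot'].round(3))
for t in T:
    print(t,[(np.round(q['pixel'],1).tolist(),round(q['confidence'],2)) for q in nets.mark_of('wrist',t)[:2]],[(np.round(q['box']).tolist(),round(q['confidence'],2)) for q in nets.boxes_of('wrist',t)[:2]])
np.save('pics/'+save+'.npy',c['P'])
E
python3 l.py lid1.png lid lid_grip jar_lid grip_ring
```

```text
tool 3.7 [ 519.  -167.9  248.3] [3.141 0.    0.232]
lid [([341.0, 136.1], 0.68)] [([313.0, 104.0, 373.0, 169.0], 0.89)]
lid_grip [([340.8, 140.4], 0.83)] [([309.0, 106.0, 370.0, 173.0], 0.75)]
jar_lid [([313.6, 218.0], 0.83)] [([284.0, 194.0, 345.0, 248.0], 0.76)]
grip_ring [([396.9, 200.0], 0.94)] [([373.0, 180.0, 428.0, 234.0], 0.95)]
```

View pics/lid1.png

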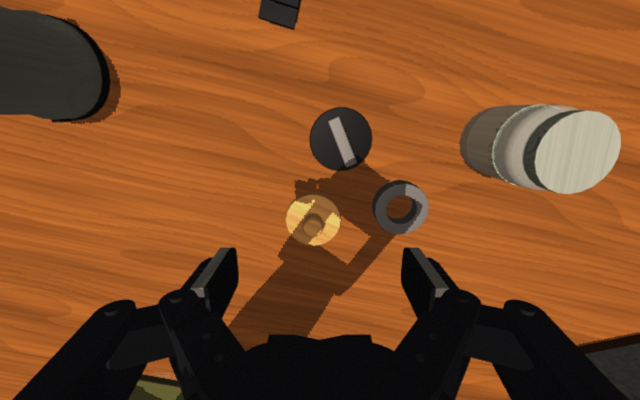

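The lid is at (341,138) with its bar running from about (332,119) to (350,165). The jar lid is at (313,220) and the grip ring at (400,207). Now to the grinder.

```bash
python3 -c "
from h import *
c=dict(fx=281.43,fy=281.43,cx=320,cy=200,P=np.load('pics/lid1.png.npy'))
k=eyes.capture('wrist');print(k['fx'],k['fy'],k['cx'],k['cy'])
print(atz(c,[340.8,140.4],53))
a=atz(c,[332,119],60);b=atz(c,[350,165],60);print(a,b,np.arctan2(*(a-b)[[1,0]]))
print(bot.get_obs()['joint_pos'].round(3))
"
```

```text
281.43130179239296 281.43130179239296 319.246195775474 198.27700872863844
[ 570.8137667  -178.76125137   53.        ]
[ 590.9873616  -163.19432034   60.        ] [ 547.33679934 -195.09295941   60.        ] 0.6310816464959452
[-0.412 -0.108  1.884 -0.     1.366  0.928]
```

Request:
{"op": "creep_tool", "data": {"segments": [9.7,-29.6,-4,0,0,0,85,9.7,-29.6,-4,0,0,0,85,9.7,-29.6,-4,0,0,0,85,9.7,-29.6,-4,0,0,0,85,9.7,-29.6,-4,0,0,0,85,9.7,-29.6,-4,0,0,0,85,9.7,-29.6,-4,0,0,0,85,9.7,-29.6,-4,0,0,0,85,9.7,-29.6,-4,0,0,0,85]}}

```text
time_s: 5.05
tool_pos: [545.5, 141.8, 287.9]
eef_rot: [3.141, 0.001, 0.232]
force: [0.3, -0.7, 0.7]
opening: 84.9
grasp_force: 0.0
```

```bash
python3 l.py gr1.png grinder mouth lever_tab lever_hinge half_mark
```

```text
tool 5.1 [545.5 141.3 287.8] [3.141e+00 1.000e-03 2.310e-01]
grinder [([308.1, 144.8], 0.93)] [([254.0, 94.0, 352.0, 208.0], 0.74)]
mouth [([302.8, 160.6], 0.96)] [([252.0, 94.0, 350.0, 209.0], 0.86)]
lever_tab [([299.2, 171.4], 0.92)] [([295.0, 99.0, 305.0, 182.0], 0.95)]
lever_hinge [([298.3, 103.3], 0.67)] [([252.0, 94.0, 353.0, 210.0], 0.95)]
half_mark [] [([264.0, 128.0, 339.0, 199.0], 0.7)]
```

View pics/gr1.png

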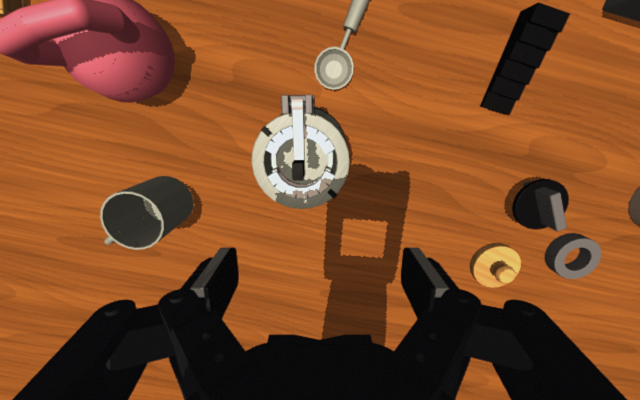

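The grinder head is clear. The lever runs from its hinge at (298,103) to its tab at (298,170), the mouth is at (302,160), and the dark half-way ribs are at (265,131) and (333,194).

```bash
cat > g.py <<'E'
from h import *
K=dict(fx=281.431,fy=281.431,cx=319.246,cy=198.277)
L=lambda n:dict(K,P=np.load(f'pics/{n}.png.npy'))
if __name__=='__main__':
    c=cap('wrist'); 
    m=nets.mark_of('wrist','lid_grip'); print([(q['pixel'],q['confidence']) for q in m[:2]])
    l=L('lid1')
    for q in m[:1]: print('lidgrip',tri([ray(l,[340.8,140.4]),ray(c,q['pixel'])]))
    cen=atz(c,[302.8,160.6],130); print('mouth',cen)
    for t,px,z in(('hinge',[298.3,103.3],142),('tab',[299.2,171.4],154)): print(t,atz(c,px,z))
    a=atz(c,[265,131],133);b=atz(c,[333.5,194],133);print('ribs',a,b,(a+b)/2,np.linalg.norm(a-b),np.arctan2(*(a-b)[[1,0]]))
    im=c['pixels'][80:220,235:370];cv2.imwrite('pics/gz.png',cv2.resize(im[:,:,::-1],None,fx=4,fy=4,interpolation=cv2.INTER_CUBIC))
    s=cap('scene'); t=cap('top'); 
    for n,w in(('mouth',[302.8,160.6]),('lever_hinge',[298.3,103.3]),('lever_tab',[299.2,171.4]),('grinder',[308.1,144.8])):
        R=[ray(c,w)]+[ray(x,q[0]['pixel']) for x,nm in((s,'scene'),(t,'top')) if (q:=nets.mark_of(nm,n)) and q[0]['confidence']>.5]
        print(n,tri(R))
E
python3 g.py
```

```text
[([555.2, 212.4], 0.59), ([514.4, 64.7], 0.42)]
lidgrip (array([ 567.98500042, -179.45068206,   58.12748194]), [1.6, 1.6])
mouth [569.6445126  165.29565562 130.        ]
hinge [622.52242279 180.33921685 142.        ]
tab [563.05674196 165.98242928 154.        ]
ribs [590.09968786 207.33227031 133.        ] [543.28461837 126.63367538 133.        ] [566.69215312 166.98297284 133.        ] 93.29476917485304 1.0451208846041078
mouth (array([568.22615065, 167.48450615, 132.63013525]), [2.9, 2.1, 0.9])
lever_hinge (array([620.65246018, 182.337035  , 140.79496122]), [2.7, 2.7])
lever_tab (array([565.2585166 , 165.70214052, 163.9287056 ]), [0.1, 0.1])
grinder (array([566.64654413, 168.54278226,  -7.29172255]), [5.1, 1.7, 3.5])
```

View pics/gz.png

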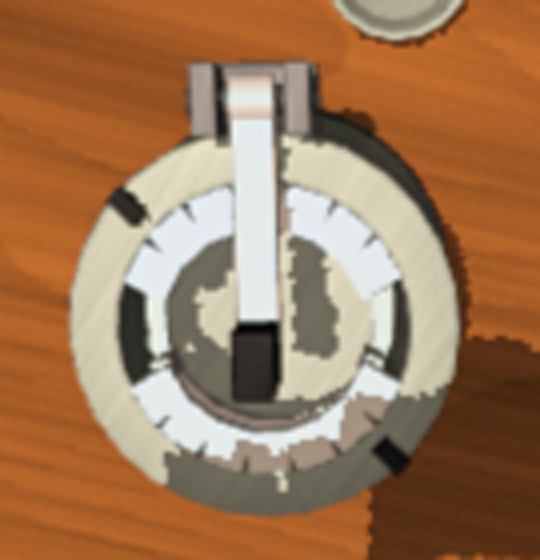

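Grinder axis ≈ (568,166.5), yaw ≈ 0.255; the tab is at about (567,166), z≈160. I'll descend astride the tab with the fingers half open.

To row units: 127 mm is 12.7, 40 mm is 4, -0.023 rad is -0.46.

Request:
{"op": "creep_tool", "data": {"segments": [2.66,-1.93,4,0,0,-0.46,40,2.66,-1.93,7,0,0,-0.46,40,2.66,-1.93,10,0,0,-0.46,40,2.66,-1.93,11.5,0,0,-0.46,40,2.66,-1.93,12.7,0,0,-0.46,40,2.66,-1.93,12.7,0,0,-0.46,40,2.66,-1.93,12.7,0,0,-0.46,40], "squeeze": 20}}

```text
time_s: 6.9
tool_pos: [567.8, 167.5, 162.7]
eef_rot: [3.142, -0.002, 0.255]
force: [-0.4, 0.2, 0.0]
opening: 40.2
grasp_force: 0.0
```

```bash
python3 l.py gr2.png lever_tab mouth half_mark
```

```text
tool 6.95 [568.1 167.6 163.3] [ 3.141e+00 -3.000e-03  2.550e-01]
lever_tab [] [([313.0, 146.0, 332.0, 292.0], 0.72)]
mouth [([319.7, 238.5], 0.86)] [([240.0, 132.0, 402.0, 313.0], 0.94)]
half_mark [] [([260.0, 186.0, 274.0, 201.0], 0.72), ([241.0, 128.0, 403.0, 311.0], 0.7)]
```

View pics/gr2.png

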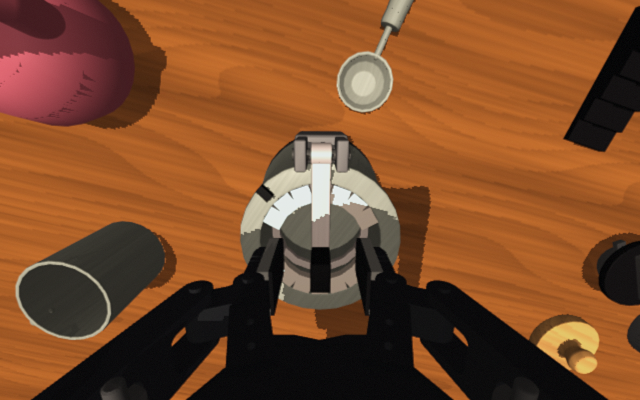

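The tab at (320,270) sits centred between the pads, so I'll pinch it and swing it along the arc.

Request:
{"op": "creep_tool", "data": {"segments": [0,0,0,0,0,0,6,0,0,0,0,0,0,6,0,0,0,0,0,0,6,0,0,0,0,0,0,6,0,0,0,0,0,0,6], "squeeze": 20}}

```text
time_s: 7.75
tool_pos: [567.1, 167.1, 161.4]
eef_rot: [3.141, 0.0, 0.255]
force: [0.5, -3.0, 1.3]
opening: 9.5
grasp_force: 24.3
```

Request:
{"op": "creep_tool", "data": {"segments": [0.45,0,-0.88,0,0,0,6,1.05,0,-1.68,0,0,0,6,1.77,0,-2.37,0,0,0,6,2.6,0,-2.93,0,0,0,6,3.5,0,-3.35,0,0,0,6,4.46,0,-3.62,0,0,0,6,5.45,0,-3.72,0,0,0,6,6.45,0,-3.66,0,0,0,6,7.42,0,-3.43,0,0,0,6,8.3,0,-3.07,0,0,0,6]}}

```text
time_s: 8.75
tool_pos: [648.7, 187.9, 194.1]
eef_rot: [3.14, -0.002, 0.255]
force: [-0.8, -4.8, 3.2]
opening: 9.4
grasp_force: 20.6
```

```bash
python3 l.py gr3.png lever_tab
```

```text
tool 8.8 [649.7 188.1 193.6] [ 3.14e+00 -3.00e-03  2.55e-01]
lever_tab [([319.7, 301.2], 0.85), ([569.4, 303.0], 0.52)] [([313.0, 258.0, 329.0, 337.0], 0.84), ([0.0, 85.0, 166.0, 209.0], 0.66)]
```

To row units: -110 mm is -11, -100 mm is -10.

Request:
{"op": "creep_tool", "data": {"segments": [0,0,0,0,0,0,30,0,0,0,0,0,0,30,0,0,0,0,0,0,30,0,0,-4,0,0,0,30,0,0,-8,0,0,0,30,-4,0.5,-10,0,0,0,60,-8,1.3,-11,0,0,0,60,-11,1.3,-11,0,0,0,60,-11,1.3,-11,0,0,0,60,-11,1.3,-11,0,0,0,60]}}

```text
time_s: 9.9
tool_pos: [543.8, 148.3, 302.2]
eef_rot: [-3.141, -0.001, 0.255]
force: [-0.4, 0.6, 0.0]
opening: 59.9
grasp_force: 0.0
```

```bash
python3 l.py gr4.png lever_tab lever_hinge mouth grinder half_mark
```

```text
tool 9.95 [544.3 148.4 302. ] [-3.141 -0.     0.255]
lever_tab [([305.1, 82.7], 0.6)] [([299.0, 64.0, 313.0, 111.0], 0.88)]
lever_hinge [([309.5, 102.2], 0.75)] [([262.0, 63.0, 358.0, 207.0], 0.64)]
mouth [([306.9, 157.2], 0.71)] [([262.0, 63.0, 357.0, 206.0], 0.66)]
grinder [([312.3, 147.7], 0.66), ([525.7, 196.9], 0.2)] [([264.0, 64.0, 359.0, 205.0], 0.6)]
half_mark [([562.3, 252.1], 0.74)] [([276.0, 127.0, 345.0, 196.0], 0.6)]
```

View pics/gr4.png

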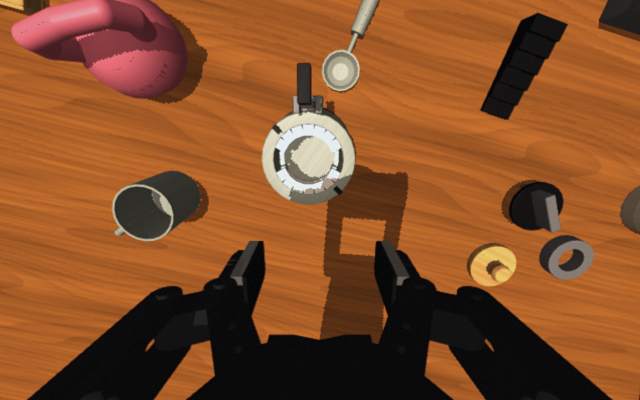

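The lever stands upright at (304,85) and the mouth at (313,157) is clear. I'll refine the grinder pose from the two ribs and move back to the lid.

```bash
cat > r.py <<'E'
from g import *
from scipy.optimize import least_squares
obs=[]
for n,guess in(('gr1',(568,166.5,.255)),('gr4',(568,166.5,.255)),('gr2',(568,166.5,.255))):
    c=L(n); im=cv2.imread(f'pics/{n}.png').max(2)
    for s in(1,-1):
        a=guess[2]+np.pi/4; X=np.array([guess[0]+s*45*np.cos(a),guess[1]+s*45*np.sin(a),134.]);p=proj(c,X)
        u,v=p.round().astype(int); w=im[v-9:v+10,u-9:u+10]; m=(w<60).astype(np.uint8)
        k,lab,st,ce=cv2.connectedComponentsWithStats(m)
        g=[(st[i,4],ce[i]+[u-9,v-9]) for i in range(1,k) if 8<st[i,4]<110]
        if g:
            q=min(g,key=lambda t:np.linalg.norm(t[1]-p)); print(n,s,p.round(1),q[0],q[1].round(1)); 
            if np.linalg.norm(q[1]-p)<6: obs.append((n,c,s,q[1]))
def f(x,sel): return np.concatenate([proj(c,[x[0]+s*45*np.cos(x[2]+np.pi/4),x[1]+s*45*np.sin(x[2]+np.pi/4),134])-q for n,c,s,q in obs if n in sel])
for sel in(['gr1'],['gr4'],['gr1','gr4'],['gr1','gr2','gr4']):
    r=least_squares(f,[568,166.5,.255],args=(sel,)); print(sel,r.x.round(3),r.fun.round(1))
E
python3 r.py
```

```text
gr1 1 [266.3 130.5] 37 [266.  130.6]
gr1 -1 [332.5 192.1] 54 [332.  193.5]
gr4 1 [276.9 128.7] 28 [276.5 128.5]
gr4 -1 [338.2 189. ] 42 [337.7 190.3]
['gr1'] [5.67127e+02 1.66709e+02 2.42000e-01] [ 0.3  0.3 -0.3 -0.3]
['gr4'] [5.67342e+02 1.66830e+02 2.42000e-01] [ 0.4  0.4 -0.4 -0.4]
['gr1', 'gr4'] [5.67230e+02 1.66766e+02 2.42000e-01] [ 0.2  0.1 -0.3 -0.4  0.4  0.5 -0.4 -0.3]
['gr1', 'gr2', 'gr4'] [5.67230e+02 1.66766e+02 2.42000e-01] [ 0.2  0.1 -0.3 -0.4  0.4  0.5 -0.4 -0.3]
```

To row units: 310 mm is 31, 100 mm is 10.

Request:
{"op": "creep_tool", "data": {"segments": [-5,31,0,0,0,0,70,-5,31,0,0,0,0,70,-5,31,0,0,0,0,70,-5,31,0,0,0,0,70,-5,31,0,0,0,0,70,-5,31,4,0,0,0,70,-5,31,8,0,0,0,70,-5,31,10,0,0,0,70,-5,31,10,0,0,0,70,-5,31,10,0,0,0,70]}}

```text
time_s: 11.45
tool_pos: [574.0, -164.4, 202.3]
eef_rot: [-3.141, 0.0, 0.255]
force: [0.0, 1.1, 0.7]
opening: 69.8
grasp_force: 0.0
```

```bash
python3 l.py lid2.png lid lid_grip grip_ring jar_lid
```

```text
tool 11.5 [ 574.9 -164.4  204. ] [ 3.14e+00 -2.00e-03  2.55e-01]
lid [([331.5, 184.3], 0.95)] [([299.0, 158.0, 367.0, 223.0], 0.66)]
lid_grip [([331.6, 199.8], 0.78)] [([300.0, 158.0, 365.0, 226.0], 0.65), ([0.0, 53.0, 85.0, 169.0], 0.41)]
grip_ring [([395.4, 254.8], 0.97)] [([368.0, 229.0, 426.0, 288.0], 0.83), ([0.0, 49.0, 83.0, 168.0], 0.31)]
jar_lid [([305.0, 266.9], 0.69)] [([271.0, 242.0, 336.0, 297.0], 0.96), ([3.0, 53.0, 82.0, 169.0], 0.67)]
```

View pics/lid2.png

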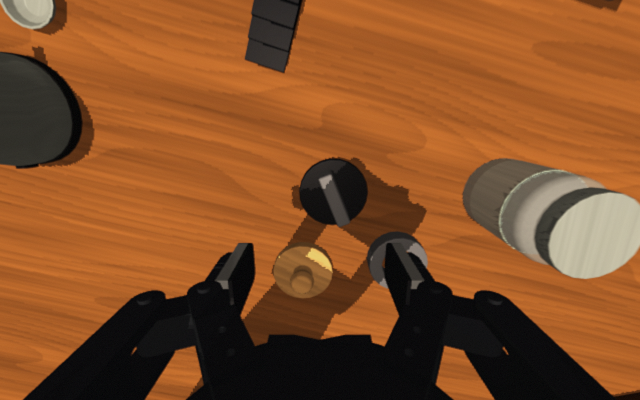

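The lid is at (333,191) with its bar from about (325,180) to (345,224); the jar lid (303,272) and grip ring (398,258) are close below it.

```bash
cat > b.py <<'E'
from g import *
for n,(x0,y0,x1,y1) in(('lid1',(305,100,378,174)),('lid2',(295,154,372,228))):
    c=L(n); im=cv2.imread(f'pics/{n}.png'); w=im[y0:y1,x0:x1].astype(int)
    m=((w.min(2)>75)&(w.max(2)-w.min(2)<40)).astype(np.uint8)
    k,lab,st,ce=cv2.connectedComponentsWithStats(m); i=1+st[1:,4].argmax()
    (cx,cy),wh,ang=cv2.minAreaRect(np.argwhere(lab==i)[:,::-1].astype(np.float32)); ctr=np.array([cx+x0,cy+y0])
    bx=cv2.boxPoints(((cx,cy),wh,ang))+[x0,y0]
    P=[atz(c,q,60)[:2] for q in bx]; e=[P[1]-P[0],P[2]-P[1]]; l=max(e,key=np.linalg.norm)
    ca=atz(c,ctr,60); print(n,st[i,4],ctr.round(1),ca.round(1),[np.linalg.norm(q).round(1) for q in e],'yaw',np.arctan2(l[1],l[0])%np.pi)
    disc=((w.max(2)<60)|(lab>0)).astype(np.uint8); 
    z=cv2.resize(im[y0:y1,x0:x1],None,fx=4,fy=4,interpolation=cv2.INTER_CUBIC); cv2.imwrite(f'pics/{n}z.png',z)
a,b=[cv2.imread(f'pics/lid{i}z.png') for i in(1,2)]; h=min(len(a),len(b)); cv2.imwrite('pics/lz.png',np.hstack([a[:h],b[:h]]))
print('tri',tri([ray(L('lid1'),[340.8,140.4]),ray(L('lid2'),[331.6,199.8])]))
E
python3 b.py
```

```text
lid1 546 [341.4 139.7] [ 570.6 -179.8   60. ] [np.float64(12.9), np.float64(50.3)] yaw 0.6454826089702355
lid2 110 [326.4 181.3] [ 586.2 -168.3   60. ] [np.float64(12.9), np.float64(11.4)] yaw 2.213711053067017
tri (array([ 569.75112235, -178.62661139,   61.77658148]), [0.6, 0.6])
```

View pics/lz.png

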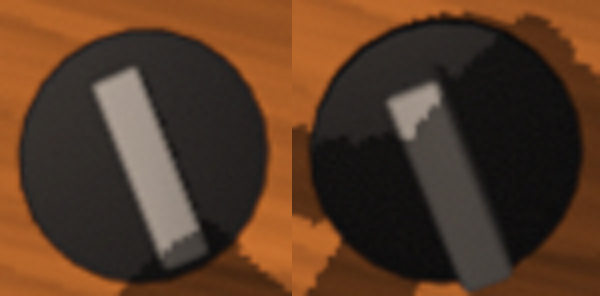

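```bash
python3 -c "
from g import *
a=np.array([342.7,142.1]);b=np.array([334.75,200.75])
print(tri([ray(L('lid1'),a),ray(L('lid2'),b)]))
o1=np.array([305,100]);o2=np.array([295-73,154])
for n,o,p,q in(('lid1',o1,(115.5,77),(186,260)),('lid2',o2,(411,92),(491,282))):
    P=atz(L(n),o+np.array(p)/4,60);Q=atz(L(n),o+np.array(q)/4,60);d=P-Q;print(n,(P+Q)/2,np.linalg.norm(d),np.arctan2(d[1],d[0]))
T=tool();print(T[:3,3],bot.get_obs()['joint_pos'].round(3))
print(T[:3,:3].T@(np.array([569.5,-181.5,110])-T[:3,3]))
"
```

```text
(array([ 568.13201562, -182.10051982,   56.94541756]), [0.1, 0.1])
lid1 [ 567.84688256 -182.26646734   60.        ] 53.89086659539436 0.6273731279096985
lid2 [ 568.44836208 -181.99154562   60.        ] 54.140052607890176 0.6500321880040454
[ 574.23734767 -164.32119954  202.86818034] [-0.369  0.041  1.817 -0.     1.283  0.947]
[-9.01784283 15.35630082 92.87042104]
```

Lid at (568.2,−182.1), bar yaw 0.64, top triangulated at about 57–60 mm. Now the grasp.

Request:
{"op": "creep_tool", "data": {"segments": [-1.03,1.57,3,0,0,-3,40,-1.03,1.57,6,0,0,-6,40,-1.03,1.57,9.5,0,0,-7.7,40,-1.03,1.57,12,0,0,-7.7,40,-1.03,1.57,14,0,0,-7.7,40,-1.03,1.57,15,0,0,-7.7,40,-1.03,1.57,15,0,0,-7.7,40,-1.03,1.57,15,0,0,-7.7,40], "squeeze": 40}}

```text
time_s: 12.7
tool_pos: [568.6, -182.5, 53.0]
eef_rot: [3.14, -0.001, 0.64]
force: [0.8, 0.0, 0.6]
opening: 40.2
grasp_force: 0.0
```

Request:
{"op": "creep_tool", "data": {"segments": [0,0,0,0,0,0,8,0,0,0,0,0,0,8,0,0,0,0,0,0,8,0,0,0,0,0,0,8,0,0,0,0,0,0,8,0,0,0,0,0,0,8], "squeeze": 60}}

```text
time_s: 13.3
tool_pos: [568.8, -182.6, 53.4]
eef_rot: [3.14, -0.001, 0.64]
force: [0.0, 0.7, 5.8]
opening: 13.2
grasp_force: 63.0
```

To row units: 207.5 mm is 20.75, -205 mm is -20.5, -1.179 rad is -23.58.

Request:
{"op": "creep_tool", "data": {"segments": [0,0,-3,0,0,0,8,0,0,-7.5,0,0,0,8,2,-2.8,-12,0,0,-3,8,5,-6.8,-16.5,0,0,-6,8,8,-10.8,-20.5,0,0,-9,8,11,-14.8,-20.5,0,0,-12,8,14,-18.8,-20.5,0,0,-15,8,17,-22.8,-20.5,0,0,-18,8,19.5,-26.2,-20.5,0,0,-21,8,20.75,-28.1,-20.5,0,0,-23.58,8]}}

```text
time_s: 14.3
tool_pos: [566.0, 169.1, 256.6]
eef_rot: [-3.141, 0.0, 1.825]
force: [0.1, -1.0, -1.7]
opening: 12.8
grasp_force: 62.2
```

Request:
{"op": "creep_tool", "data": {"segments": [0,0,0,0,0,0,8,0,0,0,0,0,0,8,0,0,0,0,0,0,8]}}

```text
time_s: 14.6
tool_pos: [566.4, 166.1, 256.4]
eef_rot: [-3.14, 0.0, 1.817]
force: [-0.1, 0.1, -1.6]
opening: 13.0
grasp_force: 62.2
```

```bash
python3 l.py pl1.png lid grinder half_mark
python3 -c "
from h import *
c=cap('scene','sc1.png');im=c['pixels'][80:300,250:480,::-1];cv2.imwrite('pics/sc1z.png',cv2.resize(im,None,fx=2,fy=2,interpolation=cv2.INTER_CUBIC))
a=cv2.imread('pics/sc1z.png');b=cv2.resize(cv2.imread('pics/pl1.png'),(640,400))[:,120:460];b=cv2.resize(b,(340,440));cv2.imwrite('pics/v1.png',np.hstack([a,b]))
print(bot.get_obs()['joint_pos'].round(3))"
```

```text
tool 14.65 [566.6 165.8 256.5] [-3.141  0.     1.817]
lid [([318.6, 226.0], 0.74)] [([256.0, 180.0, 386.0, 324.0], 0.91)]
grinder [([321.0, 169.5], 0.72)] [([270.0, 126.0, 444.0, 236.0], 0.55)]
half_mark [] []
[ 0.195 -0.011  1.777 -0.     1.376 -0.052]
```

View pics/v1.png

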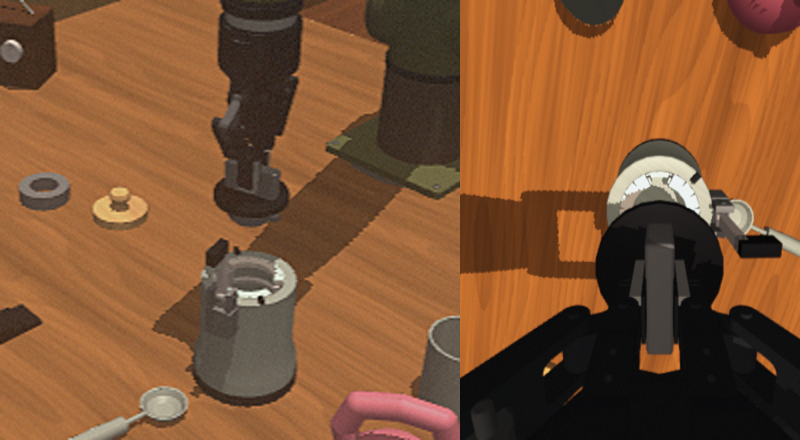

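The lid is held straight and centred. The lever is up and clear of the gripper. I'll lower the plug into the mouth.

To row units: 1 mm is 0.1, 77 mm is 7.7.

Request:
{"op": "creep_tool", "data": {"segments": [0.05,0.1,2.5,0,0,0,8,0.05,0.1,5,0,0,0,8,0.05,0.1,6.5,0,0,0,8,0.05,0.1,7.2,0,0,0,8,0.05,0.1,7.7,0,0,0,8,0.05,0.1,7.7,0,0,0,8,0.05,0.1,7.7,0,0,0,8]}}

```text
time_s: 15.7
tool_pos: [568.1, 167.9, 181.2]
eef_rot: [3.14, 0.0, 1.819]
force: [-0.3, -0.8, -2.0]
opening: 13.1
grasp_force: 62.2
```

Request:
{"op": "creep_tool", "data": {"segments": [0,0,0.3,0,0,0,8,0,0,0.6,0,0,0,8,0,0,0.9,0,0,0,8,0,0,0.9,0,0,0,8]}}

```text
time_s: 16.1
tool_pos: [567.1, 167.7, 170.4]
eef_rot: [-3.14, -0.0, 1.819]
force: [1.0, 0.2, -1.0]
opening: 12.7
grasp_force: 62.2
```

To row units: 6 mm is 0.6, 8 mm is 0.8.

Request:
{"op": "creep_tool", "data": {"segments": [0,0,0.3,0,0,0,8,0,0,0.6,0,0,0,8,0,0,0.8,0,0,0,8,0,0,0.8,0,0,0,8]}}

```text
time_s: 16.5
tool_pos: [567.2, 167.7, 162.4]
eef_rot: [-3.141, -0.0, 1.819]
force: [-0.9, 0.1, -2.1]
opening: 12.6
grasp_force: 62.2
```

Request:
{"op": "creep_tool", "data": {"segments": [0,0,0.15,0,0,0,8,0,0,0.3,0,0,0,8,0,0,0.3,0,0,0,8]}}

```text
time_s: 16.8
tool_pos: [567.6, 167.8, 161.4]
eef_rot: [3.141, 0.0, 1.819]
force: [-3.6, -0.5, 3.9]
opening: 13.0
grasp_force: 62.9
```

Contact came at z=161.4, which matches fully home (lid origin 108). I'll press lightly and twist clockwise.

To row units: 1 mm is 0.1, 0.5 rad is 10.

Request:
{"op": "creep_tool", "data": {"segments": [0,0,0.1,0,0,0,8,0,0,0.1,0,0,0,8,0,0,0.1,0,0,2,8,0,0,0.1,0,0,4,8,0,0,0.1,0,0,6,8,0,0,0.1,0,0,8,8,0,0,0.1,0,0,10,8,0,0,0.1,0,0,10,8,0,0,0.1,0,0,10,8], "squeeze": 80}}

```text
time_s: 17.7
tool_pos: [568.3, 168.0, 161.4]
eef_rot: [3.139, -0.001, 1.319]
force: [-4.1, -0.4, 6.9]
opening: 12.2
grasp_force: 81.6
```

```bash
python3 -c "
from h import *
o=bot.get_obs();print(o['torque'],o['force'],o['eef_rot'])"
```

```text
[-0.16822656  0.4563401  -0.00619522] [-4.14256631 -0.36617258  6.85780792] [ 3.13935296e+00 -1.05385396e-03  1.31884405e+00]
```

To row units: 0.287 rad is 5.74.

Request:
{"op": "creep_tool", "data": {"segments": [0,0,0,0,0,2,8,0,0,0,0,0,4,8,0,0,0,0,0,5.74,8,0,0,0,0,0,5.74,8,0,0,0,0,0,5.74,8]}}

```text
time_s: 18.2
tool_pos: [568.2, 168.3, 161.4]
eef_rot: [3.14, -0.002, 1.032]
force: [-3.2, -0.1, 7.2]
opening: 12.5
grasp_force: 81.6
```

```bash
python3 l.py tw1.png half_mark lid lever_tab; python3 - <<'E'
from g import *
o=bot.get_obs();print(o['torque'],o['force'],o['eef_rot'])
w=cv2.imread('pics/tw1.png')[80:320,200:480]; w=cv2.resize(w,None,fx=1.75,fy=1.75,interpolation=cv2.INTER_CUBIC)
s=cap('scene','sc2.png'); q=cv2.resize(s['pixels'][130:290,320:430,::-1],(290,420),interpolation=cv2.INTER_CUBIC)
cv2.imwrite('pics/v2.png',np.hstack([w,q]))
E
```

```text
tool 18.25 [568.2 168.3 161.4] [ 3.140e+00 -2.000e-03  1.032e+00]
half_mark [([318.8, 189.0], 0.57)] [([381.0, 158.0, 522.0, 252.0], 0.63), ([314.0, 165.0, 323.0, 183.0], 0.51)]
lid [([320.2, 223.5], 0.77)] [([258.0, 177.0, 387.0, 322.0], 0.6)]
lever_tab [([471.9, 201.3], 0.91), ([102.5, 93.0], 0.19)] [([381.0, 165.0, 520.0, 249.0], 0.77)]
[ 0.00366908  0.5684288  -0.00369811] [-3.49927174  1.33235668  8.05626595] [ 3.14030545e+00 -1.97009557e-03  1.03203242e+00]
```

View pics/v2.png

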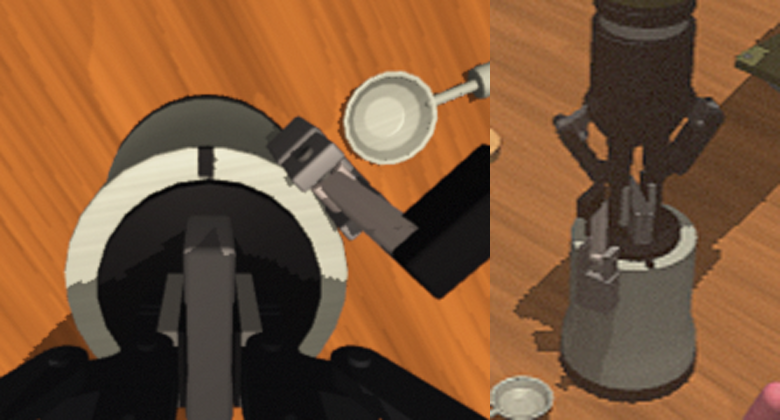

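The rib is at column 206 and the bar at 209 in the left half of the view, so the bar points nearly at the rib. The disc rests on the top face and the lever is up. I'll check the residual angle numerically.

```bash
python3 - <<'E'
from g import *
c=L('tw1'); T=tool(); im=cv2.imread('pics/tw1.png').max(2)
w=im[158:190,308:332]; k,lab,st,ce=cv2.connectedComponentsWithStats((w[:21]<60).astype(np.uint8)); print(st.tolist(),(ce+[308,158]).round(1).tolist())
R=T[:3,0]; print('expected rib px',proj(c,[*(T[:2,3]+45*R[:2]),134]))
for e in (-28,28): print('bar end px',proj(c,[*(T[:2,3]+e*R[:2]),168]))
for cen in((567.3,166.7),(568.2,168.3)):
    for px in((317.7,172.5),):
        X=atz(c,px,134); d=X[:2]-cen; print('rib dir',np.arctan2(d[1],d[0]),np.linalg.norm(d))
for i in range(3):
    eyes.capture('wrist'); o=bot.get_obs(); print(o['effort'].round(3),o['torque'].round(3),o['eef_rot'][2],o['qvel'].round(3)[5])
t=cap('top'); m=nets.mark_of('top','half_mark'); print(m[:2])
E
```

```text
[[0, 0, 24, 21, 386], [5, 5, 9, 16, 118]] [[320.2, 167.3], [317.1, 170.4]]
expected rib px [318.03216299 169.88702821]
bar end px [318.13084143 322.21892519]
bar end px [317.94945496 220.9538735 ]
rib dir 1.0374586260318344 45.337585387781346
rib dir 1.0365746935736686 43.5022491842073
[-1.1210e+00 -3.3508e+01 -3.2115e+01 -2.3600e-01 -8.9300e-01  1.3000e-02] [-0.031  0.498  0.039] 1.0321081808222163 0.0
[-1.1200e+00 -3.3508e+01 -3.2115e+01 -2.3600e-01 -8.9300e-01  1.3000e-02] [0.01  0.548 0.032] 1.0320469486108306 0.001
[-1.1210e+00 -3.3508e+01 -3.2115e+01 -2.3500e-01 -8.9300e-01  1.3000e-02] [-0.013  0.531  0.032] 1.0320216903583956 -0.002
[]
```

The bar is within about 0.01 rad of the ribs. Pressing and side contact friction may mask the spring, so I'll relieve both slightly and re-read the twist moment.

Units first: shifts go in cm and turns go in units of 0.05 rad. So -1 mm is -0.1, -0.5 mm is -0.05.

Request:
{"op": "creep_tool", "data": {"segments": [-0.05,-0.09,-0.1,0,0,0,8,-0.05,-0.09,-0.1,0,0,0,8,-0.05,-0.09,-0.1,0,0,0,8]}}

```text
time_s: 19.15
tool_pos: [567.3, 168.4, 161.5]
eef_rot: [3.14, -0.003, 1.032]
force: [-0.3, 3.2, 5.8]
opening: 12.6
grasp_force: 81.4
```

```bash
python3 - <<'E'
from h import *
for i in range(3):
    eyes.capture('wrist'); o=bot.get_obs(); print(o['effort'].round(3),o['torque'].round(3),o['force'].round(1),o['eef_rot'][2])
E
```

```text
[ -1.952 -34.126 -31.294  -0.632  -0.044   0.131] [0.377 0.099 0.097] [-0.7  2.8  5.8] 1.0320361076554494
[ -1.957 -34.109 -31.297  -0.632  -0.048   0.131] [0.413 0.046 0.12 ] [-1.   3.1  5.4] 1.0320548975554094
[ -1.957 -34.096 -31.301  -0.632  -0.052   0.131] [0.386 0.119 0.177] [-0.7  2.6  5.9] 1.0320917152466098
```

The spring's moment now shows (about 0.12 N m, as expected at the ribs). The lid is home at z=161.5, held steady, and the lever is up.

Request:
{"op": "creep_tool", "data": {"segments": [0,0,0,0,0,0,8,0,0,0,0,0,0,8,0,0,0,0,0,0,8]}}

```text
time_s: 19.6
tool_pos: [567.3, 168.5, 161.5]
eef_rot: [3.14, -0.003, 1.032]
force: [-0.7, 3.1, 6.5]
opening: 12.0
grasp_force: 81.4
```

```bash
python3 -c "
from station import bot
print(bot.hand_in())"
```

```text
the job is handed in; nothing more can be done
None
```

The job is handed in at 19.6 s: the guard lever is up, the lid is fully home and turned to within about 0.01 rad of the half-way ribs, and the gripper is still holding it there; I touched none of the other things.

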